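# Feel along a curved row of screw plugs

## Robot

A 6-joint arm with a two-finger parallel gripper is mounted at the origin on the work surface. World frame = base frame: x ahead of the robot, y to its left, z up, the work surface at z = 0. Lengths are in m, angles in rad, forces in N, time in s.
With the tool pointing down it reaches from about 0.35 to 0.775 m from the base axis. Payload 5.5 kg.
Tool frame: the origin (TCP) lies between the finger pads, 19 mm behind the fingertips; this is the grasp point; z points along the fingers, y is the line along which they close (so a half turn about z gives the same grasp; the last joint's range is limited). The gripper opens to 85 mm and grips with 20 to 120 N. Pads are 22 mm wide; open, the fingers measure 114 mm over their backs; the gripper's body (76 mm by 85 mm) begins 54 mm behind the grasp point. The pads swing forward as they close: fully open they stand 13 mm farther back than shut.
Start: joints at [-1.473, 0.313, 0.046, 1.304, 0, 1.431], TCP at [0.135, -0.559, 0.25] pointing down, gripper open.
Joint ranges: [-2.76, 2.76], [-0.86, 1.69], [-1.03, 1.26], [-2.2, 2.34], [-1.47, 1.5], [-3.14, 3.14]. Speed limits (rad/s): [2.57, 2.57, 3.14, 3.14, 3.14, 3.14].

## Interface

Orientations are given as a unit quaternion [w, x, y, z].
In Python, from workcell import env gives the robot as it stands.
- The arm moves only by the shell command python3 -m pendant 'ROWS' [FORCE]. ROWS is JSON, a list of rows, each an object with "travel": the shift along the tool's x, y, z scaled (see below), a list of three; "rot": the turn, a rotation vector about the tool's x, y, z scaled (see below), a list of three; "fingers": the opening, from -1 (shut) to 1 (fully open). In form: [{"travel": [dx, dy, dz], "rot": [wx, wy, wz], "fingers": fingers}, ...]. A call has 1 to 10 rows; each row is the pose to reach, as a shift and turn from the pose commanded when the call began, along the tool's axes at that moment; what a row does not reach only later rows make up. The controller multiplies each number of a shift by 0.12 m and each number of a turn by 60 degrees. A row lasts 1/10 s, in which the tool goes at most 50 mm and 8.59 degrees, less where a joint would pass 70% of its speed; a pose out of reach is approached as far as the arm can. A call with a number of a shift or a turn outside -1 to 1 is refused whole. A call with a gripper value outside its range is refused whole. The fingers move at their own pace and stop on an object; FORCE is the grip in N (left out, the last holds). Time passes only in rows, so rows that repeat a pose let the fingers close. It gives the time, the measured TCP pose, the force, the opening and the grip force at its end, in the units of the state.
- env.get_state(): the state, without advancing time (a new reading comes with each control period).
- env.read_camera(name): name is "scene" or "top" or "wrist"; returns (picture, depth): 480x640x3 uint8, blue, green, red; 480x640 float32, m along the optical axis (not along the pixel's ray), 0 where there is no reading.
- env.camera_model(name): a dict with "fovy" (degrees; the focal length in pixels is half the picture's height over the tangent of half this angle, whatever the lens; pixels are square), "cx", "cy" (the principal point, pixels), "k1" (the pictures are not rectified: a ray, as slopes to the right and down, at radius r is drawn at 1 + k1 r^2 times it, then the intrinsics apply), "rvec" (rotation vector, rad) and "tvec" (3), from world to camera coordinates, as OpenCV has them; the wrist camera has in their place "T_tool_cam" (4x4, takes a point from camera to tool coordinates, whose origin is the TCP and whose axes are the flange's). Camera axes: x right, y down, z forward; pixel columns grow to the right and rows downward; lengths in m; the calibration is good to about 2 mm. A picture is of the moment at which its call begins: read the wrist's pose just before it. camera_model takes no time and is no camera call.
- env.hand_in(): hands the job in; it is judged then, once.
Trained networks look in the newest picture that a camera, given by its name, has taken for a name from the list of things; names that differ only in an ending like _2 or _b are one class to them, and where a whole thing is asked for, a point or a joint stands for the part that bears it (a point fixed in the world has none). Each returns a list of dicts, best first, with "conf" (0 to 1); they miss things now and then, are a little off and sometimes report something else, mostly with a low value. They report only what shows in the picture. A call takes as long as a camera call.
- env.outline_of(camera, target): "mask" (480x640 bool, what is visible of it) and "xy" ([column, row] in pixels, amid what is visible of it).
The state is a dict: "clock": time; "joint_pos": joint angles; "qvel": joint speeds; "tau": joint torques, N m; "tcp_pos": TCP position; "orientation": TCP orientation; "wrist_force": force on the tool from outside, world axes, zero at the start; "ft_torque": the same for the moment, N m; "finger_gap": finger opening in m; "grip_force": force on a finger pad.
Only numpy, scipy, OpenCV 4.12 (cv2) and the standard library are available. Lean on these libraries where they do the work, as an engineer would, in place of code of your own. Each camera call takes 0.05 s, during which the arm holds its last target. There are 200 camera calls.

## Task

Check the plugged screw holes in the sprung board by feel: with the fingers closed, run the fingertips lightly along the curved row of plugs, starting on the large plug and ending on the last small one, touching every plug in turn and following the curve so that you still touch the board midway between them. Press gently, so that the board only sinks a little on its springs, pick nothing up, leave the loose things where they are, and finish with the hand clear of the board.

Things in the scene. Friction and masses are not known exactly. Their poses are not given: they have to be found in the camera images.
- stand: Fixed steel checking stand under the board, a flat plate 170 x 260 x 10 mm with four sprung posts. Origin: centre of its underside, on the table; x across the board's short side, y along its long side. It may stand at any yaw.
- board_mid (a point): Centre of the top face of the light wooden board (180 x 270 x 18 mm), axes as the stand's; about 52 mm above the table when nobody touches it. The board cannot slide or turn on the stand, but moves straight down on springs, with about 0.8 N for every mm, up to 20 mm.
- board (a joint): How far the board is pressed down, m: 0 at rest, positive is down, negative is lifted.
- plug0: The LARGE plug, 30 mm across, dark wood, at one end of the curved row of five: the start. Fixed to the board; its origin is the centre of its foot, level with the board's top face, z up; the domed top is 2 mm higher.
- plug1: Plug 2 of the row: dark wood, 18 mm across. The plugs lie 52 mm apart (along the curve) on an arc of 115 mm radius about the point 65 mm from the board's centre on its -x side. Fixed to the board; its origin is the centre of its foot, level with the board's top face, z up; the domed top is 2 mm higher.
- plug2: Plug 3 of the row: dark wood, 18 mm across. The plugs lie 52 mm apart (along the curve) on an arc of 115 mm radius about the point 65 mm from the board's centre on its -x side. Fixed to the board; its origin is the centre of its foot, level with the board's top face, z up; the domed top is 2 mm higher.
- plug3: Plug 4 of the row: dark wood, 18 mm across. The plugs lie 52 mm apart (along the curve) on an arc of 115 mm radius about the point 65 mm from the board's centre on its -x side. Fixed to the board; its origin is the centre of its foot, level with the board's top face, z up; the domed top is 2 mm higher.
- plug4: Plug 5 of the row, the last, at the other end: dark wood, 18 mm across. The plugs lie 52 mm apart (along the curve) on an arc of 115 mm radius about the point 65 mm from the board's centre on its -x side. Fixed to the board; its origin is the centre of its foot, level with the board's top face, z up; the domed top is 2 mm higher.
- gap0 (a point): Point of the board's bare top face on the row's curve, midway between plugs 1 and 2.
- gap1 (a point): Point of the board's bare top face on the row's curve, midway between plugs 2 and 3.
- gap2 (a point): Point of the board's bare top face on the row's curve, midway between plugs 3 and 4.
- gap3 (a point): Point of the board's bare top face on the row's curve, midway between plugs 4 and 5.
- tin: Small closed tin 36 mm across, 40 mm tall, standing loose on the board in the hollow of the curved row. Leave it alone. Origin: centre of its underside.
- offcut: Loose plywood offcut 30 x 40 x 15 mm lying on the board, away from the row. Leave it alone. Origin: centre of its underside.
- glue: Closed glue bottle 48 mm across, 110 mm tall, on the table beside the stand, off the outer side of the curve. Leave it alone. Origin: centre of its underside.
- driver: Screwdriver 160 mm long, lying on the table beside the stand on the hollow side of the curve. Leave it alone. Origin: centre of its underside.
- sander: Cork sanding block 70 x 50 x 35 mm, on the table off one end of the board. Leave it alone. Origin: centre of its underside.
- pot: Empty steel cup 80 mm across, 95 mm tall, on the table to the right. Leave it alone. Origin: centre of its underside.
- mallet: Hammer with a wooden handle and steel head, lying on the table to the left. Leave it alone. Origin: centre of its underside.

How it is judged:
By the outcome, as a careful person would: the job done as asked, in the order asked, and still so for the second after the job is handed in, with the robot touching nothing.
It also fails if it takes over 43 s, if anything falls off the work surface, if the arm or the gripper's body presses on something with over 40 N, if the wrist force passes 120 N, or if a joint passes its speed limit or range.

## Working session

There is one attempt and no reset: what is moved stays moved. The work goes in short steps, Python scripts to look and compute and a shell command to move; the robot and the scene stay as the last step left them, time stands still between calls to the robot, and variables do not carry over. Pictures are saved under pics/ and viewed, at most 10 in all, crops included, and the job is handed in when it is done.

```bash
mkdir -p pics; ls; cat > h.py <<'E'
import numpy as np, cv2
from workcell import env
from scipy.spatial.transform import Rotation as R
def cam(name):
    m=env.camera_model(name); f=240/np.tan(np.radians(m['fovy'])/2); return m,f
def unproj(name,uv,depth=None,z=None,st=None):
    m,f=cam(name); uv=np.atleast_2d(uv).astype(float)
    d=(uv-[m['cx'],m['cy']])/f; r=d.copy()
    for _ in range(20): r=d/(1+m['k1']*(r**2).sum(1,keepdims=True))
    ray=np.c_[r,np.ones(len(r))]
    if 'rvec' in m:
        Rm=R.from_rotvec(np.ravel(m['rvec'])).as_matrix(); o=-Rm.T@np.ravel(m['tvec']); D=ray@Rm
    else:
        T=np.array(m['T_tool_cam']); q=st['orientation']; Rt=R.from_quat([q[1],q[2],q[3],q[0]]).as_matrix()
        o=Rt@T[:3,3]+st['tcp_pos']; D=ray@(Rt@T[:3,:3]).T
    s=np.asarray(depth)[:,None] if depth is not None else ((z-o[2])/D[:,2])[:,None]
    return o+D*s
E
python3 - <<'E'
from h import *
s=env.get_state(); print(s)
p,d=env.read_camera('top'); cv2.imwrite('pics/top.png',p); np.save('top_d.npy',d)
for n in ['plug0','plug1','tin','board_mid','offcut','glue','driver','sander']:
    for o in env.outline_of('top',n)[:6]:
        x,y=o['xy']; mm=o['mask']; dd=np.median(d[mm&(d>0)]) if (mm&(d>0)).any() else 0
        print(n,round(o['conf'],2),np.round(o['xy']),mm.sum(),np.round(unproj('top',[[x,y]],depth=[dd])[0],4))
print(env.get_state()['clock'])
E
```

```text
pics
{'clock': 0.0, 'joint_pos': array([-1.47257196e+00,  3.13954146e-01,  4.50075172e-02,  1.30360751e+00,
       -1.77237358e-05,  1.43115076e+00]), 'qvel': array([-5.22087485e-04,  1.07206875e-03, -3.02344764e-05,  9.56340603e-04,
        8.06065649e-04,  2.55015794e-04]), 'tau': array([-6.25820066e-04, -4.80628037e+01,  2.98533475e+01,  1.94102823e-02,
       -2.32536941e-04,  2.07283875e-05]), 'tcp_pos': array([ 0.13540292, -0.55834819,  0.24914683]), 'orientation': array([-8.78902921e-04,  9.92935186e-01,  1.18654724e-01,  9.34144462e-06]), 'wrist_force': array([ 0.09495838, -0.74523145, -0.18836039]), 'ft_torque': array([-0.02339879, -0.00254884,  0.04433868]), 'grip_force': 0.0, 'finger_gap': 0.08526734169467053}
plug0 0.49 [328. 223.] 41 [0.5952 0.0112 0.0518]
plug0 0.37 [328. 242.] 30 [0.5498 0.0042 0.0538]
plug1 0.49 [328. 223.] 41 [0.5952 0.0112 0.0518]
plug1 0.37 [328. 242.] 30 [0.5498 0.0042 0.0538]
tin 0.6 [354. 226.] 232 [ 0.5879 -0.0509  0.0892]
board_mid 0.8 [343. 228.] 7773 [ 0.5883 -0.0275  0.0522]
board_mid 0.35 [510. 274.] 1070 [ 0.5285 -0.4406  0.0513]
glue 0.81 [299. 203.] 345 [0.6292 0.0847 0.0751]
driver 0.66 [401. 245.] 407 [ 0.5722 -0.175   0.0194]
driver 0.33 [300. 201.] 408 [0.6348 0.0832 0.0736]
driver 0.23 [327. 306.] 660 [ 0.3997 -0.0119  0.0324]
sander 0.74 [328. 304.] 667 [ 0.4047 -0.0143  0.0333]
sander 0.39 [329. 242.] 19 [0.5482 0.0031 0.0539]
0.45
```

```bash
python3 - <<'E'
import cv2
p=cv2.imread('pics/top.png')
cv2.imwrite('pics/topc.png',cv2.resize(p[160:330,260:440],None,fx=3.5,fy=3.5,interpolation=cv2.INTER_CUBIC))
from h import *
q,d=env.read_camera('scene'); cv2.imwrite('pics/scene.png',q); np.save('sc_d.npy',d)
o=env.outline_of('top','board_mid')[0]['mask'].astype(np.uint8)
c=max(cv2.findContours(o,0,1)[0],key=cv2.contourArea); b=cv2.boxPoints(cv2.minAreaRect(c)); print(b)
w=unproj('top',b,z=.052); print(w.round(4), w.mean(0))
print(np.linalg.norm(w-np.roll(w,1,0),axis=1))
E
```

```text
[[296.00473 272.8933 ]
 [327.65372 166.4376 ]
 [401.28122 188.32687]
 [369.63223 294.7826 ]]
[[ 0.4657  0.0701  0.052 ]
 [ 0.7376  0.0296  0.052 ]
 [ 0.7058 -0.1567  0.052 ]
 [ 0.437  -0.1085  0.052 ]] [ 0.5865227 -0.0413606  0.052    ]
[0.18086888 0.27489787 0.18903865 0.27312219]
```

View pics/topc.png

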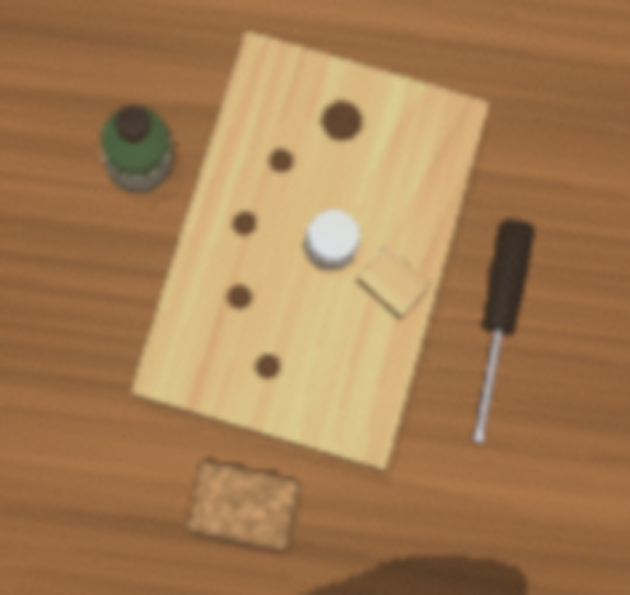

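View pics/scene.png

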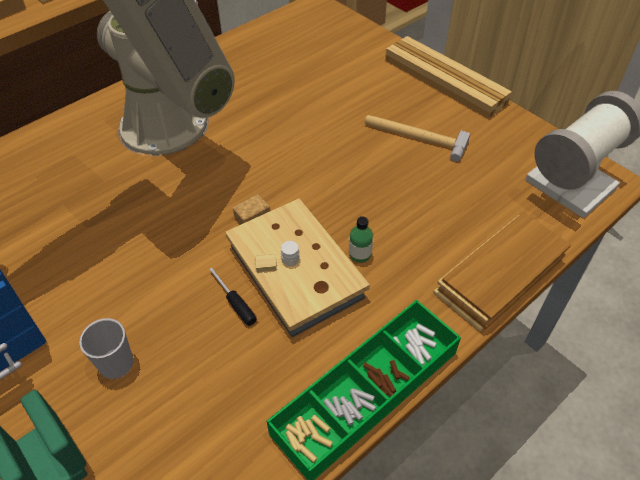

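The crop shows the large plug at (342,120), the small plugs at (281,160), (244,223), (239,297) and (267,366), and the tin at (333,238) in the hollow. The scene view agrees, with plug0 at the far end of the board.

```bash
cat >> h.py <<'E'
A=(np.arange(5)-2)*52/115
def model(sgn): # plug0..4 in board axes
    a=sgn*A; return np.c_[-.065+.115*np.cos(a),.115*np.sin(a)]
def fit(P):
    best=None
    for sg in (1,-1):
        M=model(sg); mc=M.mean(0); pc=P.mean(0); H=(M-mc).T@(P-pc); U,S,Vt=np.linalg.svd(H)
        Rm=Vt.T@np.diag([1,np.linalg.det(Vt.T@U.T)])@U.T; t=pc-Rm@mc
        e=P-(M@Rm.T+t); rm=np.sqrt((e**2).sum(1).mean())
        if best is None or rm<best[0]: best=(rm,sg,Rm,t,e)
    return best
def blob(img,uv,r):
    g=cv2.cvtColor(img,cv2.COLOR_BGR2GRAY); out=[]
    for (u,v) in uv:
        x0,y0=int(u)-r,int(v)-r; w=g[y0:y0+2*r+1,x0:x0+2*r+1].astype(float)
        k=np.clip(np.median(w)*0.8-w,0,None); yy,xx=np.mgrid[:w.shape[0],:w.shape[1]]
        out.append([x0+(k*xx).sum()/k.sum(),y0+(k*yy).sum()/k.sum()])
    return np.array(out)
E
python3 - <<'E'
from h import *
def rep(n,uv):
    P=unproj(n,uv,z=.053)[:,:2]; rm,sg,Rm,t,e=fit(P)
    print(n,P.round(4).tolist(),'rms',rm,sg,'yaw',np.arctan2(Rm[1,0],Rm[0,0]),'mid',t.round(4)); print((model(sg)@Rm.T+t).round(4).tolist())
img=cv2.imread('pics/top.png')
uv=np.array([(342,120),(281,160),(244,223),(239,297),(267,366)])/3.5+[260,160]
rep('top',blob(img,uv,8))
img=cv2.imread('pics/scene.png')
rep('scene',blob(img,[(321,287),(324,266),(316,246),(298,232),(276,226)],9))
E
```

```text
top [[0.6764, -0.0509], [0.6424, -0.0125], [0.5949, 0.0071], [0.5434, 0.0041], [0.4986, -0.0212]] rms 0.0001818051881977809 1 yaw 1.4046859908350076 mid [ 0.5866 -0.0421]
[[0.6767, -0.051], [0.6425, -0.0125], [0.5948, 0.0072], [0.5434, 0.0041], [0.4984, -0.0211]]
scene [[0.678, -0.0547], [0.644, -0.016], [0.5965, 0.0034], [0.5452, 0.0007], [0.5002, -0.0245]] rms 0.0002327975673866709 1 yaw 1.402523991577438 mid [ 0.5881 -0.0456]
[[0.6783, -0.0548], [0.6441, -0.0161], [0.5965, 0.0037], [0.545, 0.0007], [0.5, -0.0245]]
```

```bash
python3 -m pendant '[{"travel":[0,0,0],"rot":[0,0,-1],"fingers":-1},{"travel":[0,0,0],"rot":[0,0,-1],"fingers":-1},{"travel":[0,0,0],"rot":[0,0,-1],"fingers":-1},{"travel":[0,0,0],"rot":[0,0,-1],"fingers":-1},{"travel":[0,0,0],"rot":[0,0,-1],"fingers":-1},{"travel":[0,0,0],"rot":[0,0,-1],"fingers":-1},{"travel":[0,0,0],"rot":[0,0,-1],"fingers":-1}]' 20
python3 -m pendant '[{"travel":[0,0,-0.25],"rot":[0,0,-0.273],"fingers":-1},{"travel":[0,0,-0.25],"rot":[0,0,-0.273],"fingers":-1},{"travel":[0,0,-0.25],"rot":[0,0,-0.273],"fingers":-1}]'
python3 -m pendant '[{"travel":[0.85,0.77,0],"rot":[0,0,0],"fingers":-1},{"travel":[0.85,0.77,0],"rot":[0,0,0],"fingers":-1},{"travel":[0.85,0.77,0],"rot":[0,0,0],"fingers":-1}]'
```

```text
clock: 1.25
tcp_pos: [0.1354, -0.5589, 0.2501]
orientation: [0.0, 0.799, 0.602, -0.0]
wrist_force: [0.4, 0.1, -0.0]
finger_gap: -0.0001
grip_force: 0.0
clock: 1.55
tcp_pos: [0.1355, -0.5593, 0.2809]
orientation: [0.001, 0.707, 0.707, -0.001]
wrist_force: [-0.9, 0.9, -0.5]
finger_gap: 0.0004
grip_force: 0.0
clock: 1.85
tcp_pos: [0.2287, -0.4546, 0.2792]
orientation: [-0.001, 0.708, 0.706, 0.001]
wrist_force: [0.6, -0.2, 0.7]
finger_gap: 0.0002
grip_force: 0.0
```

Directions are as expected. I'll carry on to above the board.

```bash

python3 -m pendant '[{"travel":[0.85,0.77,0],"rot":[0,0,0],"fingers":-1},{"travel":[0.85,0.77,0],"rot":[0,0,0],"fingers":-1},{"travel":[0.85,0.77,0],"rot":[0,0,0],"fingers":-1}]' >/dev/null
python3 -m pendant '[{"travel":[0.85,0.77,0],"rot":[0,0,0],"fingers":-1},{"travel":[0.85,0.77,0],"rot":[0,0,0],"fingers":-1},{"travel":[0.85,0.77,0],"rot":[0,0,0],"fingers":-1}]' >/dev/null
python3 -m pendant '[{"travel":[0.85,0.77,0],"rot":[0,0,0],"fingers":-1},{"travel":[0.85,0.77,0],"rot":[0,0,0],"fingers":-1},{"travel":[0.85,0.77,0],"rot":[0,0,0],"fingers":-1},{"travel":[0.85,0.77,0],"rot":[0,0,0],"fingers":-1},{"travel":[0.85,0.77,0],"rot":[0,0,0],"fingers":-1}]'
python3 - <<'E'
from h import *
s=env.get_state(); p,d=env.read_camera('wrist'); cv2.imwrite('pics/w1.png',p); np.save('w1d.npy',d)
import pickle; pickle.dump(s,open('w1s.pkl','wb')); print(s['joint_pos'],s['tcp_pos'],env.camera_model('wrist'))
E
```

```text
clock: 2.95
tcp_pos: [0.505, -0.1499, 0.2792]
orientation: [-0.001, 0.707, 0.707, -0.0]
wrist_force: [-1.3, -0.4, 0.4]
finger_gap: 0.0
grip_force: 0.0
[-4.40656619e-01  2.13591326e-01 -1.52696389e-02  1.34349948e+00
 -4.90254782e-04  1.13012954e+00] [ 0.50500726 -0.14985597  0.27916581] {'fovy': 59.55269488550078, 'cx': 316.4288464403919, 'cy': 237.74064723341786, 'k1': -0.04929942324147988, 'T_tool_cam': array([[ 1.27725923e-03, -9.61222968e-01, -2.75769423e-01,
         7.21335524e-02],
       [ 9.99999112e-01,  1.33249973e-03, -1.29501203e-05,
         1.28902255e-04],
       [ 3.79910634e-04, -2.75769161e-01,  9.61223817e-01,
        -1.23548181e-01],
       [ 0.00000000e+00,  0.00000000e+00,  0.00000000e+00,
         1.00000000e+00]])}
```

View pics/w1.png

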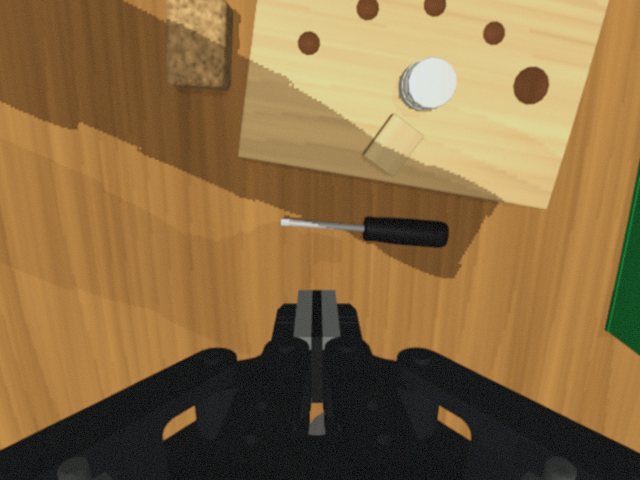

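The wrist picture shows the plugs at (531,86), (494,33), (435,5), (368,8) and (309,43), partly at the picture's edge. One more step centres them.

```bash

python3 -m pendant '[{"travel":[0.7,0.77,0],"rot":[0,0,0],"fingers":-1},{"travel":[0.7,0.77,0],"rot":[0,0,0],"fingers":-1},{"travel":[0.7,0.77,0],"rot":[0,0,0],"fingers":-1},{"travel":[0.7,0.77,0],"rot":[0,0,0],"fingers":-1},{"travel":[0.7,0.77,0],"rot":[0,0,0],"fingers":-1}]'
python3 - <<'E'
from h import *
s=env.get_state(); p,d=env.read_camera('wrist'); cv2.imwrite('pics/w2.png',p)
print(s['tcp_pos'],s['orientation'],s['wrist_force'])
m,f=cam('wrist'); T=np.array(m['T_tool_cam']); q=s['orientation']; Rt=R.from_quat([q[1],q[2],q[3],q[0]]).as_matrix()
g=cv2.cvtColor(p,cv2.COLOR_BGR2GRAY)
# predict pixels from averaged estimate
W=np.c_[np.array([[.6775,-.053],[.6433,-.0143],[.5957,.0055],[.5442,.0024],[.4992,-.0228]]),np.full(5,.053)]
C=((W-s['tcp_pos'])@Rt-T[:3,3])@T[:3,:3]; r=C[:,:2]/C[:,2:]; uv=r*(1+m['k1']*(r**2).sum(1,keepdims=True))*f+[m['cx'],m['cy']]
print(uv.round())
b=blob(p,uv,27);b=blob(p,b.round(),25); print(b.round(1))
P=unproj('wrist',b,z=.053,st=s)[:,:2]; rm,sg,Rm,t,e=fit(P); print('rms',rm,sg,np.arctan2(Rm[1,0],Rm[0,0]),t.round(4)); print((model(sg)@Rm.T+t).round(4).tolist())
dd=np.array([d[int(v)+0,int(u)] for u,v in b]); print(unproj('wrist',b,depth=dd,st=s).round(4).tolist())
for u,v in b: cv2.drawMarker(p,(int(u),int(v)),(0,255,0))
cv2.imwrite('pics/w2m.png',p)
E
```

```text
clock: 3.5
tcp_pos: [0.5968, -0.0679, 0.2795]
orientation: [-0.0, 0.708, 0.706, -0.001]
wrist_force: [-0.6, -0.3, 0.6]
finger_gap: 0.0
grip_force: 0.0
[ 0.59677125 -0.06787244  0.27950236] [-3.70235130e-04  7.07751577e-01  7.06461053e-01 -5.91371580e-04] [-0.56767463 -0.31196313  0.59561357]
[[413. 188.]
 [374. 141.]
 [315. 116.]
 [252. 120.]
 [198. 152.]]
[[411.3 185.6]
 [370.2 143.5]
 [311.6 118.2]
 [250.4 118.8]
 [197.8 149.9]]
rms 0.0019651142626351723 1 1.3997941887756198 [ 0.5856 -0.0434]
[[0.6757, -0.0528], [0.6416, -0.0141], [0.5941, 0.0059], [0.5426, 0.003], [0.4975, -0.022]]
[[0.6765, -0.0508, 0.052], [0.6405, -0.016, 0.0533], [0.5927, 0.0039, 0.0542], [0.5432, 0.0036, 0.0524], [0.4988, -0.0209, 0.0531]]
```

View pics/w2m.png

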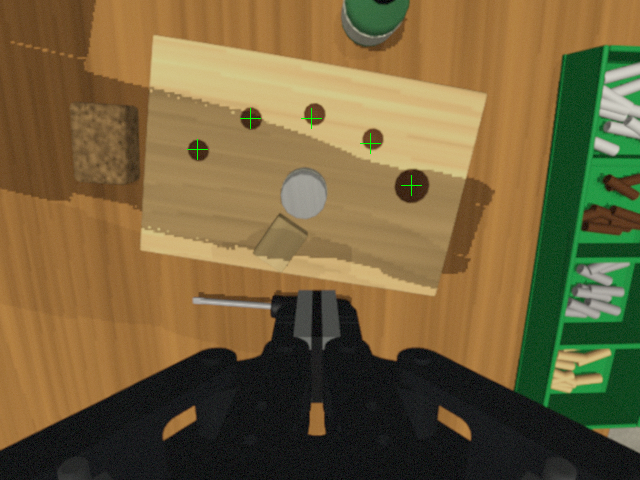

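The marks sit on all five plugs, though plug1 and plug2 are pulled about 3 px by the shadow edge. By eye they are at (373,139) and (315,114). I'll refit with those and work out the path in call units.

```bash
python3 - <<'E'
from h import *
s=env.get_state()
b=np.array([(411.8,185.8),(373,139),(315,114.3),(250.7,118.4),(198,150)])
P=unproj('wrist',b,z=.053,st=s)[:,:2]; rm,sg,Rm,t,e=fit(P); yaw=np.arctan2(Rm[1,0],Rm[0,0]); print('rms',rm,yaw,t.round(4))
t=(t*2+np.array([.5866,-.0421])+[.5881,-.0456])/4; yaw=(2*yaw+1.4047+1.4025)/4
np.save('pose.npy',[*t,yaw]); print(t,yaw)
c,sn=np.cos(yaw),np.sin(yaw); Q=np.array([[c,-sn],[sn,c]])
a=np.linspace(-2,2,17)*52/115
pts=np.c_[-.065+.115*np.cos(a),.115*np.sin(a)]@Q.T+t; np.save('path.npy',pts)
print(pts.round(4).tolist())
print('to plug0',(pts[0]-s['tcp_pos'][:2])[::-1]/.12,s['orientation'])
for k in range(4):  # per segment: units from each plug, tool x=+y, tool y=+x
    print(k,((pts[4*k+1:4*k+5]-pts[4*k])[:,::-1]/.12).round(3).tolist())
E
```

```text
rms 0.00025641839982053303 1.4042442084818243 [ 0.5867 -0.0424]
[ 0.58701992 -0.04314498] 1.403922104240912
[[0.6772, -0.0522], [0.6703, -0.0411], [0.6623, -0.0309], [0.6531, -0.0217], [0.643, -0.0136], [0.632, -0.0067], [0.6203, -0.001], [0.608, 0.0033], [0.5953, 0.0062], [0.5824, 0.0076], [0.5694, 0.0076], [0.5565, 0.0061], [0.5439, 0.0031], [0.5316, -0.0012], [0.5199, -0.007], [0.509, -0.0139], [0.4989, -0.0221]]
to plug0 [0.13377994 0.67235057] [-2.61587710e-04  7.07964222e-01  7.06248077e-01 -4.95489641e-04]
0 [[0.092, -0.057], [0.177, -0.124], [0.254, -0.201], [0.321, -0.285]]
1 [[0.058, -0.092], [0.105, -0.189], [0.141, -0.291], [0.165, -0.397]]
2 [[0.012, -0.108], [0.012, -0.216], [-0.001, -0.323], [-0.025, -0.429]]
3 [[-0.036, -0.102], [-0.084, -0.199], [-0.142, -0.291], [-0.21, -0.375]]
```

```bash

python3 -m pendant '[{"travel":[0.134,0.672,0],"rot":[0,0,0],"fingers":-1},{"travel":[0.134,0.672,0],"rot":[0,0,0],"fingers":-1},{"travel":[0.134,0.672,0.25],"rot":[0,0,0],"fingers":-1},{"travel":[0.134,0.672,0.6],"rot":[0,0,0],"fingers":-1},{"travel":[0.134,0.672,0.9],"rot":[0,0,0],"fingers":-1},{"travel":[0.134,0.672,0.9],"rot":[0,0,0],"fingers":-1}]'
python3 -m pendant '[{"travel":[0,0,0.3],"rot":[0,0,0],"fingers":-1},{"travel":[0,0,0.6],"rot":[0,0,0],"fingers":-1},{"travel":[0,0,0.6],"rot":[0,0,0],"fingers":-1},{"travel":[0,0,0.6],"rot":[0,0,0],"fingers":-1},{"travel":[0,0,0.6],"rot":[0,0,0],"fingers":-1}]'
python3 - <<'E'
from h import *
s=env.get_state(); print(s['tcp_pos'],(np.load('path.npy')[0]-s['tcp_pos'][:2])[::-1]/.12)
F=[]
for _ in range(5): p,d=env.read_camera('wrist'); F.append(env.get_state()['wrist_force'])
print(np.mean(F,0),np.std(F,0)); cv2.imwrite('pics/w3.png',p)
E
```

```text
clock: 4.15
tcp_pos: [0.6734, -0.0519, 0.1661]
orientation: [-0.005, 0.708, 0.706, -0.003]
wrist_force: [-1.4, 0.7, -0.4]
finger_gap: -0.0
grip_force: 0.0
clock: 4.65
tcp_pos: [0.6798, -0.0517, 0.1035]
orientation: [0.002, 0.707, 0.707, 0.001]
wrist_force: [-0.1, 0.6, 0.5]
finger_gap: -0.0003
grip_force: 0.0
[ 0.67975047 -0.0516531   0.10354812] [-0.00414985 -0.02151376]
[-0.50266811  0.06282946  0.03000241] [0.57729008 0.33951557 0.51255208]
```

View pics/w3.png

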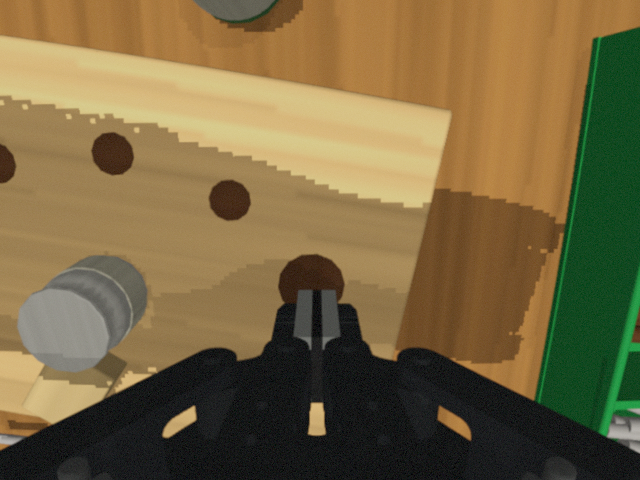

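Plug0 is at (311,283), right under the closed fingertips. I'll descend gently now.

```bash

python3 -m pendant '[{"travel":[-0.003,-0.018,0.1],"rot":[0,0,0],"fingers":-1},{"travel":[-0.003,-0.018,0.2],"rot":[0,0,0],"fingers":-1},{"travel":[-0.003,-0.018,0.235],"rot":[0,0,0],"fingers":-1},{"travel":[-0.003,-0.018,0.25],"rot":[0,0,0],"fingers":-1},{"travel":[-0.003,-0.018,0.265],"rot":[0,0,0],"fingers":-1},{"travel":[-0.003,-0.018,0.275],"rot":[0,0,0],"fingers":-1},{"travel":[-0.003,-0.018,0.275],"rot":[0,0,0],"fingers":-1}]'
python3 - <<'E'
from h import *
s=env.get_state(); print(s['tcp_pos'],(np.load('path.npy')[0]-s['tcp_pos'][:2])[::-1]/.12)
F=[]
for _ in range(12): p,d=env.read_camera('scene'); F.append(np.r_[env.get_state()['wrist_force'],env.get_state()['tcp_pos']])
print(np.mean(F,0).round(4),np.std(F,0).round(3))
d0=np.load('sc_d.npy'); 
m=np.zeros_like(d0,bool); m[250:270,335:345]=1; m[225:240,240:255]=1
print('depth change mm',np.mean((d-d0)[m])*1000)
E
```

```text
clock: 5.6
tcp_pos: [0.6755, -0.051, 0.0671]
orientation: [-0.0, 0.707, 0.707, -0.0]
wrist_force: [-2.9, -0.1, 4.5]
finger_gap: 0.0002
grip_force: 2.1
[ 0.67549492 -0.0510128   0.06710287] [-0.00948566  0.01394913]
[-3.0699  0.5701  4.0684  0.6759 -0.0511  0.0672] [0.689 0.394 0.66  0.    0.    0.   ]
depth change mm -27.977528
```

Contact is 4 N, about 5 mm of sink on the plug. I'll go 1 mm lighter and follow the curve one segment at a time.

```bash

python3 -m pendant '[{"travel":[0.047,-0.027,-0.004],"rot":[0,0,0],"fingers":-1},{"travel":[0.092,-0.057,-0.008],"rot":[0,0,0],"fingers":-1},{"travel":[0.135,-0.09,-0.008],"rot":[0,0,0],"fingers":-1},{"travel":[0.177,-0.124,-0.008],"rot":[0,0,0],"fingers":-1},{"travel":[0.177,-0.124,-0.008],"rot":[0,0,0],"fingers":-1}]'
python3 - <<'E'
from h import *
pts=np.load('path.npy'); F=[]
for _ in range(6): env.read_camera('scene'); s=env.get_state(); F.append(np.r_[s['wrist_force'],s['tcp_pos']])
F=np.mean(F,0); print(F.round(4), 'err units to gap0',((pts[2]-F[3:5])[::-1]/.12).round(3))
E
```

```text
clock: 6.7
tcp_pos: [0.6599, -0.0283, 0.0677]
orientation: [-0.001, 0.707, 0.708, 0.0]
wrist_force: [-0.3, 2.6, 2.7]
finger_gap: -0.0002
grip_force: 1.2
[-0.7829  1.1656  2.5236  0.6603 -0.0291  0.0676] err units to gap0 [-0.015  0.016]
```

```bash

python3 -m pendant '[{"travel":[0.033,-0.034,0],"rot":[0,0,0],"fingers":-1},{"travel":[0.066,-0.069,0],"rot":[0,0,0],"fingers":-1},{"travel":[0.098,-0.106,0],"rot":[0,0,0],"fingers":-1},{"travel":[0.129,-0.144,0],"rot":[0,0,0],"fingers":-1},{"travel":[0.129,-0.144,0],"rot":[0,0,0],"fingers":-1}]'
python3 -m pendant '[{"travel":[0.03,-0.045,0],"rot":[0,0,0],"fingers":-1},{"travel":[0.058,-0.092,0],"rot":[0,0,0],"fingers":-1},{"travel":[0.083,-0.14,0],"rot":[0,0,0],"fingers":-1},{"travel":[0.105,-0.189,0],"rot":[0,0,0],"fingers":-1},{"travel":[0.105,-0.189,0],"rot":[0,0,0],"fingers":-1}]'
python3 - <<'E'
from h import *
pts=np.load('path.npy'); F=[]
for _ in range(6): env.read_camera('scene'); s=env.get_state(); F.append(np.r_[s['wrist_force'],s['tcp_pos']])
F=np.mean(F,0); print(F.round(4), 'err units to gap1',((pts[6]-F[3:5])[::-1]/.12).round(3))
E
```

```text
clock: 7.5
tcp_pos: [0.6429, -0.0136, 0.0682]
orientation: [-0.0, 0.707, 0.707, -0.0]
wrist_force: [0.1, 0.2, 3.8]
finger_gap: 0.0001
grip_force: 1.8
clock: 8.0
tcp_pos: [0.6191, -0.0009, 0.0675]
orientation: [-0.001, 0.707, 0.707, -0.001]
wrist_force: [-0.9, 1.7, 2.1]
finger_gap: 0.0001
grip_force: 1.2
[-1.4547e+00  9.1000e-01  2.3761e+00  6.1990e-01 -1.3000e-03  6.7400e-02] err units to gap1 [0.003 0.003]
```

```bash

python3 -m pendant '[{"travel":[0.02,-0.05,0],"rot":[0,0,0],"fingers":-1},{"travel":[0.037,-0.102,0],"rot":[0,0,0],"fingers":-1},{"travel":[0.051,-0.155,0],"rot":[0,0,0],"fingers":-1},{"travel":[0.062,-0.208,0],"rot":[0,0,0],"fingers":-1},{"travel":[0.062,-0.208,0],"rot":[0,0,0],"fingers":-1}]'
python3 -m pendant '[{"travel":[0.008,-0.054,0],"rot":[0,0,0],"fingers":-1},{"travel":[0.012,-0.108,0],"rot":[0,0,0],"fingers":-1},{"travel":[0.013,-0.162,0],"rot":[0,0,0],"fingers":-1},{"travel":[0.012,-0.216,0],"rot":[0,0,0],"fingers":-1},{"travel":[0.012,-0.216,0],"rot":[0,0,0],"fingers":-1}]'
python3 - <<'E'
from h import *
pts=np.load('path.npy'); F=[]
for _ in range(6): env.read_camera('scene'); s=env.get_state(); F.append(np.r_[s['wrist_force'],s['tcp_pos']])
F=np.mean(F,0); print(F.round(4), 'err units to gap2',((pts[10]-F[3:5])[::-1]/.12).round(3))
E
```

```text
clock: 8.8
tcp_pos: [0.5949, 0.006, 0.0682]
orientation: [-0.0, 0.707, 0.707, -0.0]
wrist_force: [-0.8, 0.5, 3.5]
finger_gap: 0.0001
grip_force: 1.8
clock: 9.3
tcp_pos: [0.5681, 0.0073, 0.0675]
orientation: [-0.001, 0.707, 0.707, -0.001]
wrist_force: [-1.2, 0.8, 2.3]
finger_gap: 0.0001
grip_force: 1.2
[-1.9224  0.0687  2.323   0.5689  0.0072  0.0674] err units to gap2 [0.003 0.004]
```

```bash

python3 -m pendant '[{"travel":[-0.005,-0.053,0],"rot":[0,0,0],"fingers":-1},{"travel":[-0.012,-0.106,0],"rot":[0,0,0],"fingers":-1},{"travel":[-0.022,-0.159,0],"rot":[0,0,0],"fingers":-1},{"travel":[-0.035,-0.211,0],"rot":[0,0,0],"fingers":-1},{"travel":[-0.035,-0.211,0],"rot":[0,0,0],"fingers":-1}]'
python3 -m pendant '[{"travel":[-0.017,-0.051,0],"rot":[0,0,0],"fingers":-1},{"travel":[-0.036,-0.102,0],"rot":[0,0,0],"fingers":-1},{"travel":[-0.059,-0.151,0],"rot":[0,0,0],"fingers":-1},{"travel":[-0.084,-0.199,0],"rot":[0,0,0],"fingers":-1},{"travel":[-0.084,-0.199,0],"rot":[0,0,0],"fingers":-1}]'
python3 -m pendant '[{"travel":[-0.028,-0.047,0],"rot":[0,0,0],"fingers":-1},{"travel":[-0.058,-0.092,0],"rot":[0,0,0],"fingers":-1},{"travel":[-0.091,-0.135,0],"rot":[0,0,0],"fingers":-1},{"travel":[-0.126,-0.176,0],"rot":[0,0,0],"fingers":-1},{"travel":[-0.126,-0.176,0],"rot":[0,0,0],"fingers":-1},{"travel":[-0.126,-0.176,0],"rot":[0,0,0],"fingers":-1}]'
python3 - <<'E'
from h import *
print(np.load('path.npy')[16]-env.get_state()['tcp_pos'][:2])
E
```

```text
clock: 10.1
tcp_pos: [0.5437, 0.0026, 0.0682]
orientation: [-0.0, 0.707, 0.707, -0.0]
wrist_force: [0.4, 0.1, 3.8]
finger_gap: -0.0001
grip_force: 1.8
clock: 10.6
tcp_pos: [0.5191, -0.0076, 0.0675]
orientation: [-0.001, 0.707, 0.707, -0.001]
wrist_force: [-1.1, -1.8, 2.9]
finger_gap: -0.0001
grip_force: 1.2
clock: 11.2
tcp_pos: [0.4989, -0.023, 0.0678]
orientation: [-0.0, 0.707, 0.707, -0.001]
wrist_force: [-1.1, -2.0, 4.6]
finger_gap: 0.0002
grip_force: 1.9
[-2.97442328e-05  9.03861382e-04]
```

Plug4 has been touched at 4.6 N. I'll lift straight up and check.

```bash

python3 -m pendant '[{"travel":[0,0,-0.1],"rot":[0,0,0],"fingers":-1},{"travel":[0,0,-0.4],"rot":[0,0,0],"fingers":-1},{"travel":[0,0,-0.8],"rot":[0,0,0],"fingers":-1},{"travel":[0,0,-1],"rot":[0,0,0],"fingers":-1},{"travel":[0,0,-1],"rot":[0,0,0],"fingers":-1},{"travel":[0,0,-1],"rot":[0,0,0],"fingers":-1},{"travel":[0,0,-1],"rot":[0,0,0],"fingers":-1},{"travel":[0,0,-1],"rot":[0,0,0],"fingers":-1}]'
python3 - <<'E'
from h import *
p,d=env.read_camera('scene'); cv2.imwrite('pics/end.png',p)
E
```

```text
clock: 12.0
tcp_pos: [0.4987, -0.022, 0.1864]
orientation: [-0.001, 0.707, 0.707, -0.001]
wrist_force: [0.4, -0.5, 0.4]
finger_gap: -0.0
grip_force: 0.0
```

View pics/end.png

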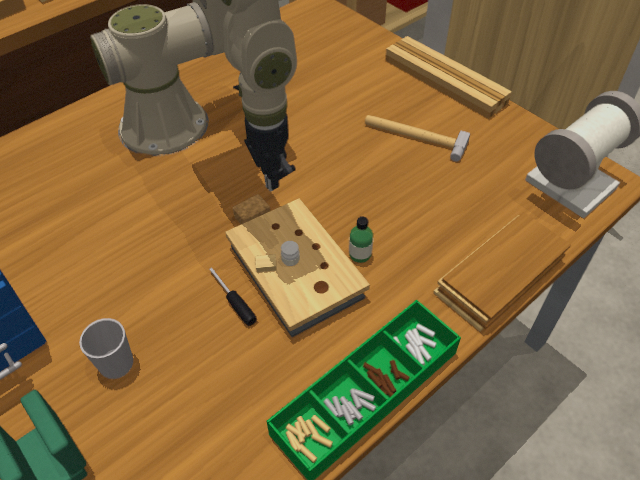

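The hand is clear above the board. The tin (290,250), offcut (264,262), glue, driver and sander are all where they were.

```bash
python3 -c "
from workcell import env
print(env.hand_in())"
```

```text
the job is handed in; nothing more can be done
None
```

I ran the closed fingertips along all five plugs, from the large one to the last small one, staying in contact with the board between them at about 2–5 N (roughly 3–6 mm of sink); the loose things stayed put, the hand is clear of the board, and the job was handed in after about 12 s of robot time, with no verdict shown.

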